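# Back up the ratchet sample carousel

## Task

The blue sample carousel has been wound one bay too far. Lift its holding pawl (the orange arm with the ball knob) clear of the ratchet teeth so that it stays up, then turn the wheel backwards, anticlockwise from above, by its black post until the green-capped cup stands at the white pointer, and leave it there with the pawl still up. Leave the yellow carousel alone.

Things in the scene. Friction and masses are not known exactly. Their poses are not given: they have to be found in the camera images.
- blue_carousel: Blue base plate 250 x 230 x 12 mm of a sample carousel; never moves. Origin: on the wheel's vertical axis at bench height, z up, x and y along the plate. On it a ratchet wheel, 202 mm across, with four fixed cups (35 mm across, tops at z 81 mm; one cap green, three red). White pointer on the +x side, 92 to 126 mm from the axis, up to z 54. Pawl on the +y side.
- blue_wheel (a joint): Angle (rad) of the blue carousel's wheel, growing anticlockwise from above (backwards). 0: green cup at the pointer, on the carousel's +x. Starts at -1.40 to -1.12; stops at -1.45 and 0.6. The post is at angle (this - 1.257) about the carousel's z from +x, 58 mm out. With the pawl down it turns back 0.35 at most. 2 to 3 N at the post turns it; it stays where left.
- blue_post (a point): Centre of the top of the black upright post on the blue carousel's wheel, z 128 mm. The post is 18 mm across, goes down to the white deck at z 36 mm, and turns with the wheel, 58 mm from its axis. The nearest cups' centres are 68 mm from the post's.
- blue_pawl (a joint): Angle (rad) of the blue carousel's orange holding pawl: 0 lying among the 10 mm high teeth of the wheel, growing as it is lifted, stop at 1.3; clear of the teeth above 0.15. Level hinge along the carousel's y axis, through x -80, z 45 mm in its frame, so the ball rises and swings towards the carousel's -x. Stiff: 2 to 3 N at the ball lifts it, and it stays where left.
- blue_ball (a point): Centre of the orange ball knob, 24 mm across, on the blue carousel's pawl. With the pawl down it is at (0, 145, 90) mm in the carousel's frame. It stands on an 8 mm bent orange stem rising from below, and moves with the pawl.
- yellow_carousel: The same device, on a yellow base plate, with the same origin, axes and sizes: not to be touched.

How it is judged:
On the way:
1. the blue carousel's pawl is lifted clear of the teeth (0.25 rad or more) before the wheel is turned back (value of joint blue_pawl above 0.25 rad and value of joint blue_wheel below -0.7 rad), for 0.2 s.
At the end, for the whole second after the job is handed in: The blue carousel's green-capped cup stands at the white pointer within 0.2 rad (about 11 degrees, 12 mm), the wheel is at rest, and the pawl is still lifted by 0.25 rad or more (value of joint blue_pawl above 0.25 rad and value of joint blue_wheel between -0.2 and 0.2 rad and velocity of joint blue_wheel between -0.05 and 0.05 rad/s); the robot touches nothing.
It fails at once if the robot touches the yellow carousel with more than 2 N (contact force between any of the fingers, the arm and yellow_carousel above 2 N).
It also fails if it takes over 45 s, if anything falls off the work surface, if the arm or the gripper's body presses on something with over 40 N, if the wrist force passes 120 N, or if a joint passes its speed limit or range.

## Robot

A 6-joint arm with a two-finger parallel gripper is mounted at the origin on the work surface. World frame = base frame: x ahead of the robot, y to its left, z up, the work surface at z = 0. Lengths are in m, angles in rad, forces in N, time in s.
With the tool pointing down it reaches from about 0.375 to 0.9 m from the base axis. Payload 3.1 kg.
Tool frame: the origin (TCP) lies at the very end of the fingers, on their centre line; the grasp point (between the pads) lies 19 mm behind it; z points along the fingers, y is the direction in which the jaws open and shut (so a half turn about z gives the same grasp; the last joint's range is limited). The gripper opens to 85 mm and grips with 20 to 120 N. Pads are 22 mm wide; open, the fingers measure 114 mm over their backs; the gripper's body (76 mm by 85 mm) begins 54 mm behind the grasp point. The pads swing forward as they close: fully open they stand 13 mm farther back than shut.
Start: joints at [-1.395, 0.527, 1.433, -0, 1.181, -0.178], TCP at [0.217, -0.586, 0.231] pointing down, gripper open.
Joint ranges: [-3.08, 3.08], [-0.75, 2.2], [0.22, 2.44], [-1.43, 4.57], [0, 2.65], [-2.85, 2.85]. Speed limits (rad/s): [2.79, 2.79, 3.14, 3.14, 3.14, 3.14].

## Interface

Orientations are given as a unit quaternion [x, y, z, w].
In Python, from station import manip gives the robot as it stands.
- The arm moves only by the tool send_rows, never from a script. Its argument "motion" is a list of rows, each an object with "gripper": the finger opening in mm, from 0 to 85.4; "travel": the shift along the tool's x, y, z in mm, a list of three; "rotation": the turn, a rotation vector about the tool's x, y, z in degrees, a list of three. In form: [{"gripper": gripper, "travel": [x, y, z], "rotation": [ax, ay, az]}, ...]. A call has 1 to 12 rows; each row shifts and turns the commanded pose from where the row before left it, along the tool's axes as they then stand; what a row does not reach is not made up. A row lasts 1/12 s, in which the tool goes at most 41.7 mm and 7.16 degrees, less where a joint would pass 70% of its speed; a pose out of reach is approached as far as the arm can. A call is refused whole if a number of a shift passes 41.7 or a number of a turn 7.16, either way. A call with a gripper value outside its range is refused whole. The fingers move at their own pace and stop on an object; "newtons" is the grip in N (left out, the last holds). Time passes only in rows, so rows that do not move let the fingers close. It gives the time, the measured TCP pose, the force and the opening at its end, in the units of the state.
- manip.sense(): the state, without advancing time (a new reading comes with each control period).
- manip.snapshot(name): name is "scene" or "top" or "wrist"; returns the picture (420x560x3 uint8, red, green, blue); there is no depth.
- manip.calibration(name): a dict with "fx", "fy", "cx", "cy" (pixels), "cam_to_world" (4x4, takes a point from camera to world coordinates). Camera axes: x right, y down, z forward; pixel columns grow to the right and rows downward; lengths in m; the calibration is good to about 2 mm. A picture is of the moment at which its call begins: read the wrist's pose just before it. calibration takes no time and is no camera call; for the wrist camera it gives the pose at the moment of the call.
- manip.sign_off(): hands the job in, once; it reports no verdict.
The state is a dict: "t": time; "q": joint angles; "qd": joint speeds; "tau": joint torques, N m; "tcp_pos": TCP position; "tool_rot": TCP orientation; "force": force on the tool from outside, world axes, zero at the start; "ft_torque": the same for the moment, N m; "finger_gap": opening from 0.0 (shut) to 1.0 (fully open).
Only numpy, scipy, OpenCV 4.12 (cv2) and the standard library are available. Lean on these libraries where they do the work, as an engineer would, in place of code of your own. Each camera call takes 0.05 s, during which the arm holds its last target. There are 200 camera calls.

## Working session

There is one attempt and no reset: what is moved stays moved. The work goes in short steps, Python scripts to look and compute and a tool call to move; the robot and the scene stay as the last step left them, time stands still between calls to the robot, and variables do not carry over. Pictures are saved under pics/ and viewed, about 8 in all and at most 12, crops included, and the job is handed in when it is done.

Besides the shell and the picture viewer there is one more tool, called after "Call:" as name(argument=value, ...) on one line, values as JSON. send_rows: Moves the arm, as the interface text tells. Its arguments: {"type":"object","properties":{"motion":{"type":"array","items":{"type":"object","properties":{"gripper":{"type":"number"},"travel":{"type":"array","items":{"type":"number"}},"rotation":{"type":"array","items":{"type":"number"}}}}},"newtons":{"type":"number"}},"required":["motion"]}

```bash
mkdir -p pics; python3 - <<'E'
from station import manip
import cv2
s=manip.sense(); print(s)
for n in("top","scene"):
    im=manip.snapshot(n); cv2.imwrite(f"pics/{n}0.png",im[...,::-1])
    c=manip.calibration(n);print(n,c)
E
```

```text
{'t': 0.0, 'q': array([-1.39447372e+00,  5.28428917e-01,  1.43395815e+00,  8.96768813e-06,
        1.18140331e+00, -1.78490699e-01]), 'qd': array([-0.00256233,  0.00028926, -0.00088984, -0.00075245,  0.00202394,
        0.00142992]), 'tau': array([-1.00737849e-03, -4.42352915e+01, -1.78022969e+01, -3.52300585e-04,
        8.50008189e-03, -1.08860718e-05]), 'tcp_pos': array([ 0.21703713, -0.58531077,  0.23033876]), 'tool_rot': array([ 9.84304376e-01,  1.76475742e-01,  5.33751763e-06, -1.09885364e-03]), 'force': array([ 0.08672104, -0.48407813,  1.48678423]), 'ft_torque': array([-0.01095965, -0.04172029,  0.02570385]), 'finger_gap': 1.0017183031171413}
top {'fx': 418.46650959247097, 'fy': 418.46650959247097, 'cx': 273.7426422567456, 'cy': 208.1900899585026, 'cam_to_world': array([[ 0.01898752, -0.9951555 ,  0.09646245,  0.42612215],
       [-0.99925751, -0.01565327,  0.03520528,  0.02612766],
       [-0.03352477, -0.09705929, -0.99471382,  0.91426972],
       [ 0.        ,  0.        ,  0.        ,  1.        ]])}
scene {'fx': 409.49227765840226, 'fy': 409.49227765840226, 'cx': 280.8176195497669, 'cy': 208.2089591612388, 'cam_to_world': array([[-2.36654404e-01,  8.24066456e-01, -5.14693277e-01,
         8.94475790e-01],
       [ 9.71593770e-01,  2.00987609e-01, -1.24938096e-01,
         1.31756196e-01],
       [ 4.89677282e-04, -5.29639932e-01, -8.48222437e-01,
         7.91544432e-01],
       [ 0.00000000e+00,  0.00000000e+00,  0.00000000e+00,
         1.00000000e+00]])}
```

View pics/top0.png

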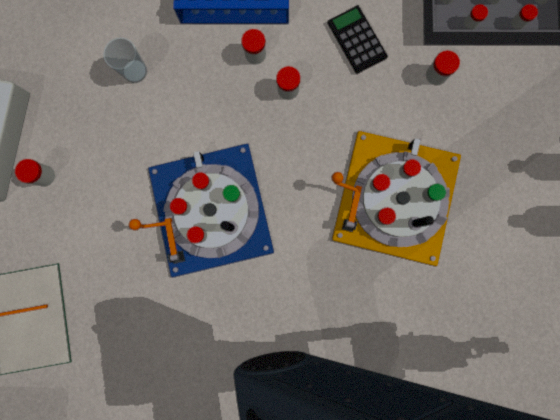

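View pics/scene0.png

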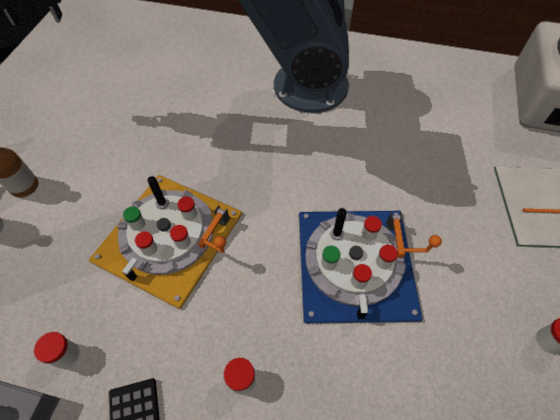

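```bash
python3 - <<'E'
import cv2,numpy as np
a=cv2.imread("pics/top0.png")[140:285,115:280]; b=cv2.imread("pics/scene0.png")[195:330,290:450]
f=lambda i:cv2.resize(i,None,fx=4,fy=4,interpolation=cv2.INTER_CUBIC)
print(a.shape,b.shape)
cv2.imwrite("pics/ct.png",f(a));cv2.imwrite("pics/cs.png",f(b))
E
```

```text
(145, 165, 3) (135, 160, 3)
```

View pics/ct.png

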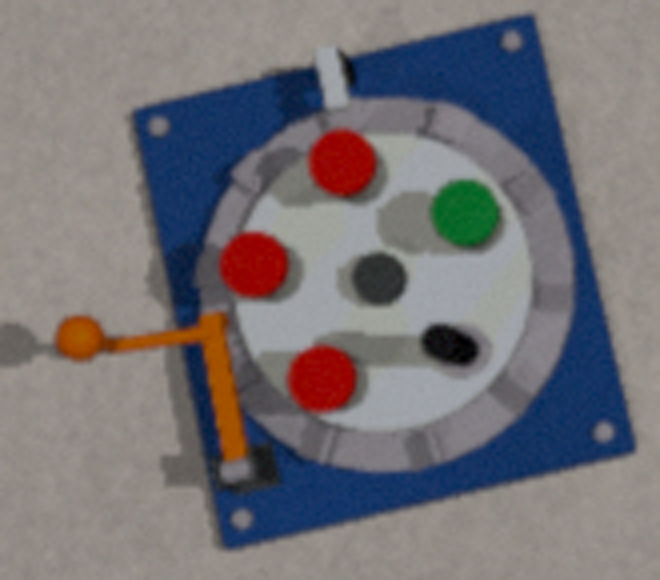

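View pics/cs.png

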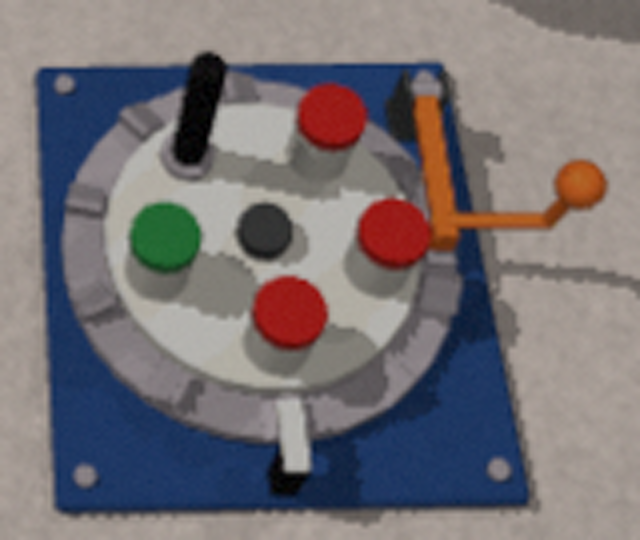

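```bash
cat > h.py <<'E'
import numpy as np
from station import manip
from scipy.optimize import least_squares
def onz(n,uv,z):
    c=manip.calibration(n);T=c["cam_to_world"]
    d=T[:3,:3]@np.array([(uv[0]-c["cx"])/c["fx"],(uv[1]-c["cy"])/c["fy"],1]);o=T[:3,3]
    return (o+d*(z-o[2])/d[2])[:2]
def carousel(n,caps,corners):
    # caps: green first then the others anticlockwise skipping post; corners optional
    P=np.array([onz(n,p,.081) for p in caps]); ang=np.arange(4)*2*np.pi/5
    f=lambda v:(P-v[:2]-.058*np.c_[np.cos(ang+v[2]),np.sin(ang+v[2])]).ravel()
    best=min((least_squares(f,[*P.mean(0),a]) for a in (-2,-1,0,1,2,3)),key=lambda r:r.cost)
    Q=np.array([onz(n,p,.012) for p in corners]) # order: +x+y,+x-y,-x-y,-x+y
    e=(Q[0]-Q[3])+(Q[1]-Q[2])
    return best.x,np.abs(f(best.x)).max(),Q.mean(0),np.arctan2(e[1],e[0]),np.linalg.norm(e)/2,np.linalg.norm(Q[0]-Q[1])
E
python3 - <<'E'
from h import *
t=lambda *p:[(u/4+115,v/4+140) for u,v in p]
s=lambda *p:[(u/4+290,v/4+195) for u,v in p]
for n,r in (("top",carousel("top",t((466,213),(343,162),(254,265),(322,379)),t((135,110),(535,15),(635,450),(224,548)))),
 ("scene",carousel("scene",s((165,235),(290,310),(394,232),(332,115)),s((527,506),(57,508),(38,70),(440,64))))):
    print(n,r,"wheel",r[0][2]-r[3])
    o=r[0][:2];y=r[3];R=np.array([[np.cos(y),-np.sin(y)],[np.sin(y),np.cos(y)]])
    print("ball",o+R@[0,.145],"post",o+.058*np.array([np.cos(r[0][2]-1.257),np.sin(r[0][2]-1.257)]))
print(onz("top",t((80,338))[0],.09),onz("scene",s((580,185))[0],.09),onz("scene",s((208,63))[0],.128),onz("top",t((458,348))[0],.128))
E
```

```text
top (array([ 0.50472459,  0.19014344, -1.00163482]), np.float64(0.00032701706741627284), array([0.50868252, 0.19617515]), np.float64(0.24637845067209305), np.float64(0.2451824115146101), np.float64(0.22729806726557497)) wheel -1.2480132691589594
ball [0.46936005 0.33076474] post [0.46790221 0.14533147]
scene (array([0.50897341, 0.19370279, 5.28173939]), np.float64(0.0006215128431591235), array([0.51351617, 0.19956314]), np.float64(0.25211807086788485), np.float64(0.2468115332254029), np.float64(0.22493849600394536)) wheel 5.0296213152553095
ball [0.47280234 0.3341188 ] post [0.47215949 0.14888387]
[0.4690148  0.33158162] [0.4713106  0.33424336] [0.4697923  0.14849238] [0.46539339 0.13681697]
```

The pictures show the blue hub at (210,210) in the top view, the ball at (135,224) and the green cup at (231,193). Both cameras agree to about 4 mm: origin (0.507, 0.192), yaw 0.249, wheel about -1.25, ball (0.4705, 0.3325).

```bash
cat >> h.py <<'E'
from scipy.spatial.transform import Rotation as Ro
def rows(pts,yawdeg,ns,dec=0):
    s=manip.sense();p=s["tcp_pos"].copy();R=Ro.from_quat(s["tool_rot"]);dy=yawdeg/sum(ns)
    for P,n in zip(pts,ns):
        for k in range(n):
            d=(np.array(P)-p)/(n-k); t=np.round(R.inv().apply(d)*1000,dec); 
            p=p+R.apply(t/1000); r=round(-dy,1); R=R*Ro.from_rotvec([0,0,np.radians(r)])
            print('{"gripper":60,"travel":%s,"rotation":[0,0,%s]},'%(t.tolist(),r))
        print(p,R.as_matrix()[:,0])
E
python3 -c "
from h import *
rows([(.45,-.1,.24),(.4705,.3325,.17)],84,[12,12])"
```

```text
{"gripper":60,"travel":[32.0, -31.0, -1.0],"rotation":[0,0,-3.5]},
{"gripper":60,"travel":[34.0, -29.0, -1.0],"rotation":[0,0,-3.5]},
{"gripper":60,"travel":[36.0, -27.0, -1.0],"rotation":[0,0,-3.5]},
{"gripper":60,"travel":[37.0, -25.0, -1.0],"rotation":[0,0,-3.5]},
{"gripper":60,"travel":[39.0, -22.0, -1.0],"rotation":[0,0,-3.5]},
{"gripper":60,"travel":[40.0, -20.0, -1.0],"rotation":[0,0,-3.5]},
{"gripper":60,"travel":[41.0, -18.0, -0.0],"rotation":[0,0,-3.5]},
{"gripper":60,"travel":[42.0, -15.0, -1.0],"rotation":[0,0,-3.5]},
{"gripper":60,"travel":[43.0, -12.0, -0.0],"rotation":[0,0,-3.5]},
{"gripper":60,"travel":[44.0, -10.0, -1.0],"rotation":[0,0,-3.5]},
{"gripper":60,"travel":[45.0, -7.0, -0.0],"rotation":[0,0,-3.5]},
{"gripper":60,"travel":[45.0, -4.0, -1.0],"rotation":[0,0,-3.5]},
[ 0.45012789 -0.10027518  0.24028349] [0.46441351 0.88561706 0.00158733]
{"gripper":60,"travel":[33.0, -15.0, 6.0],"rotation":[0,0,-3.5]},
{"gripper":60,"travel":[34.0, -13.0, 6.0],"rotation":[0,0,-3.5]},
{"gripper":60,"travel":[34.0, -11.0, 6.0],"rotation":[0,0,-3.5]},
{"gripper":60,"travel":[35.0, -9.0, 6.0],"rotation":[0,0,-3.5]},
{"gripper":60,"travel":[35.0, -7.0, 6.0],"rotation":[0,0,-3.5]},
{"gripper":60,"travel":[36.0, -5.0, 6.0],"rotation":[0,0,-3.5]},
{"gripper":60,"travel":[36.0, -3.0, 6.0],"rotation":[0,0,-3.5]},
{"gripper":60,"travel":[36.0, -0.0, 6.0],"rotation":[0,0,-3.5]},
{"gripper":60,"travel":[36.0, 2.0, 6.0],"rotation":[0,0,-3.5]},
{"gripper":60,"travel":[36.0, 4.0, 6.0],"rotation":[0,0,-3.5]},
{"gripper":60,"travel":[36.0, 6.0, 6.0],"rotation":[0,0,-3.5]},
{"gripper":60,"travel":[35.0, 9.0, 5.0],"rotation":[0,0,-3.5]},
[0.4707619  0.33295487 0.17013119] [-0.24746789  0.96889404  0.00199757]
```

Call:
send_rows(motion=[{"gripper": 60,"travel": [25,-24,-1],"rotation": [0,0,-3.5]},{"gripper": 60,"travel": [26,-22,-1],"rotation": [0,0,-3.5]},{"gripper": 60,"travel": [27,-20,-1],"rotation": [0,0,-3.5]},{"gripper": 60,"travel": [28,-19,-1],"rotation": [0,0,-3.5]},{"gripper": 60,"travel": [29,-17,-1],"rotation": [0,0,-3.5]},{"gripper": 60,"travel": [30,-15,-1],"rotation": [0,0,-3.5]},{"gripper": 60,"travel": [31,-13,0],"rotation": [0,0,-3.5]},{"gripper": 60,"travel": [31,-11,-1],"rotation": [0,0,-3.5]},{"gripper": 60,"travel": [32,-9,0],"rotation": [0,0,-3.5]},{"gripper": 60,"travel": [33,-8,-1],"rotation": [0,0,-3.5]},{"gripper": 60,"travel": [33,-5,0],"rotation": [0,0,-3.5]},{"gripper": 60,"travel": [34,-3,-1],"rotation": [0,0,-3.5]}])

```text
t: 1.1
tcp_pos: [0.3925, -0.2197, 0.2401]
tool_rot: [0.855, 0.519, -0.0, -0.0]
force: [1.0, 0.0, 0.2]
finger_gap: 0.702
```

```bash
python3 -c "
from h import *
s=manip.sense();print(s['t'],s['tcp_pos'],s['tool_rot'])
R=Ro.from_quat(s['tool_rot']).as_matrix();a=np.arctan2(R[1,0],R[0,0]);print(a)
rows([(.475,.10,.22),(.4705,.3325,.16)],np.degrees(1.820-a),[10,7])"
```

```text
1.1 [ 0.39248967 -0.21974354  0.24007767] [ 8.55037837e-01  5.18565469e-01 -9.55493037e-05 -3.77105484e-04]
1.0903447195722202
{"gripper":60,"travel":[32.0, -7.0, 2.0],"rotation":[0,0,-2.5]},
{"gripper":60,"travel":[32.0, -6.0, 2.0],"rotation":[0,0,-2.5]},
{"gripper":60,"travel":[33.0, -5.0, 2.0],"rotation":[0,0,-2.5]},
{"gripper":60,"travel":[33.0, -3.0, 2.0],"rotation":[0,0,-2.5]},
{"gripper":60,"travel":[33.0, -2.0, 2.0],"rotation":[0,0,-2.5]},
{"gripper":60,"travel":[33.0, -0.0, 2.0],"rotation":[0,0,-2.5]},
{"gripper":60,"travel":[33.0, 1.0, 2.0],"rotation":[0,0,-2.5]},
{"gripper":60,"travel":[33.0, 2.0, 2.0],"rotation":[0,0,-2.5]},
{"gripper":60,"travel":[33.0, 4.0, 2.0],"rotation":[0,0,-2.5]},
{"gripper":60,"travel":[33.0, 6.0, 2.0],"rotation":[0,0,-2.5]},
[0.47526595 0.10046803 0.22020653] [4.41050423e-02 9.99026763e-01 5.20794323e-04]
{"gripper":60,"travel":[33.0, -2.0, 9.0],"rotation":[0,0,-2.5]},
{"gripper":60,"travel":[33.0, -1.0, 9.0],"rotation":[0,0,-2.5]},
{"gripper":60,"travel":[33.0, 1.0, 8.0],"rotation":[0,0,-2.5]},
{"gripper":60,"travel":[33.0, 2.0, 9.0],"rotation":[0,0,-2.5]},
{"gripper":60,"travel":[33.0, 4.0, 8.0],"rotation":[0,0,-2.5]},
{"gripper":60,"travel":[33.0, 5.0, 9.0],"rotation":[0,0,-2.5]},
{"gripper":60,"travel":[33.0, 6.0, 8.0],"rotation":[0,0,-2.5]},
[0.47003011 0.33274316 0.16033618] [-2.58349410e-01  9.66051310e-01  6.70509262e-04]
```

Call:
send_rows(motion=[{"gripper": 60,"travel": [32,-7,2],"rotation": [0,0,-2.5]},{"gripper": 60,"travel": [32,-6,2],"rotation": [0,0,-2.5]},{"gripper": 60,"travel": [33,-5,2],"rotation": [0,0,-2.5]},{"gripper": 60,"travel": [33,-3,2],"rotation": [0,0,-2.5]},{"gripper": 60,"travel": [33,-2,2],"rotation": [0,0,-2.5]},{"gripper": 60,"travel": [33,0,2],"rotation": [0,0,-2.5]},{"gripper": 60,"travel": [33,1,2],"rotation": [0,0,-2.5]},{"gripper": 60,"travel": [33,2,2],"rotation": [0,0,-2.5]},{"gripper": 60,"travel": [33,4,2],"rotation": [0,0,-2.5]},{"gripper": 60,"travel": [33,6,2],"rotation": [0,0,-2.5]}])

```text
t: 1.93
tcp_pos: [0.4757, 0.1002, 0.22]
tool_rot: [0.723, 0.691, -0.0, -0.0]
force: [0.6, -1.0, 0.7]
finger_gap: 0.703
```

Call:
send_rows(motion=[{"gripper": 60,"travel": [33,-2,9],"rotation": [0,0,-2.5]},{"gripper": 60,"travel": [33,-1,9],"rotation": [0,0,-2.5]},{"gripper": 60,"travel": [33,1,8],"rotation": [0,0,-2.5]},{"gripper": 60,"travel": [33,2,9],"rotation": [0,0,-2.5]},{"gripper": 60,"travel": [33,4,8],"rotation": [0,0,-2.5]},{"gripper": 60,"travel": [33,5,9],"rotation": [0,0,-2.5]},{"gripper": 60,"travel": [33,6,8],"rotation": [0,0,-2.5]},{"gripper": 60,"travel": [0,0,0],"rotation": [0,0,0]},{"gripper": 60,"travel": [0,0,0],"rotation": [0,0,0]}])

```text
t: 2.68
tcp_pos: [0.4703, 0.3321, 0.1592]
tool_rot: [0.609, 0.793, -0.001, -0.0]
force: [0.5, -0.1, -0.3]
finger_gap: 0.699
```

```bash
python3 -c "
from h import *
import cv2
s=manip.sense();print(s['t'],s['tcp_pos'],s['tool_rot'],s['force'])
R=Ro.from_quat(s['tool_rot']).as_matrix();a=np.arctan2(R[1,0],R[0,0]);print(a)
c=manip.calibration('wrist');T=c['cam_to_world'];print(c)
cv2.imwrite('pics/w1.png',manip.snapshot('wrist')[...,::-1])
print('to ball in tool mm',R.T@(np.array([.4705,.3325,.071])-s['tcp_pos'])*1000)
q=T[:3,:3].T@(np.array([.4705,.3325,.09])-T[:3,3]);print('expected px',q[0]/q[2]*c['fx']+c['cx'],q[1]/q[2]*c['fy']+c['cy'])
"
```

```text
2.6833 [0.47028991 0.33205419 0.15924832] [ 6.08703615e-01  7.93397094e-01 -9.00591362e-04 -3.86043277e-04] [ 0.4831188  -0.08136468 -0.25981986]
1.8327411790061725
{'fx': 308.0702064096771, 'fy': 308.0702064096771, 'cx': 281.95155616744427, 'cy': 209.66574449114347, 'cam_to_world': array([[ 9.65822476e-01,  2.46238432e-01,  8.09541844e-02,
         4.48868892e-01],
       [ 2.59203573e-01, -9.16695494e-01, -3.04109977e-01,
         4.10470149e-01],
       [-6.73227910e-04,  3.14699865e-01, -9.49190993e-01,
         3.02476256e-01],
       [ 0.00000000e+00,  0.00000000e+00,  0.00000000e+00,
         1.00000000e+00]])}
to ball in tool mm [ 0.41889148  0.48595701 88.24735986]
expected px 283.07010052649366 223.14046795550848
```

View pics/w1.png

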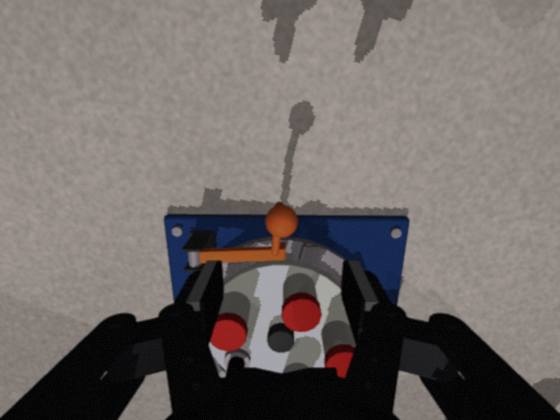

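The wrist view shows the ball at (282,221), and I expected (283,223). So the position is confirmed and I'm descending.

Call:
send_rows(motion=[{"gripper": 60,"travel": [0,0,22],"rotation": [0,0,0.7]},{"gripper": 60,"travel": [0,0,22],"rotation": [0,0,0]},{"gripper": 60,"travel": [0,0,22],"rotation": [0,0,0]},{"gripper": 60,"travel": [0,0,21],"rotation": [0,0,0]},{"gripper": 60,"travel": [0,0,0],"rotation": [0,0,0]},{"gripper": 15,"travel": [0,0,0],"rotation": [0,0,0]},{"gripper": 15,"travel": [0,0,0],"rotation": [0,0,0]},{"gripper": 15,"travel": [0,0,0],"rotation": [0,0,0]},{"gripper": 15,"travel": [0,0,0],"rotation": [0,0,0]},{"gripper": 15,"travel": [0,0,0],"rotation": [0,0,0]},{"gripper": 15,"travel": [0,0,0],"rotation": [0,0,0]},{"gripper": 15,"travel": [0,0,0],"rotation": [0,0,0]}], newtons=25)

```text
t: 3.73
tcp_pos: [0.4702, 0.33, 0.075]
tool_rot: [0.615, 0.789, -0.001, -0.0]
force: [-2.9, -2.8, 6.3]
finger_gap: 0.256
```

Call:
send_rows(motion=[{"gripper": 15,"travel": [0,-1.7,-4.8],"rotation": [-3.5,0,0]},{"gripper": 15,"travel": [0,-1.7,-4.8],"rotation": [-3.5,0,0]},{"gripper": 15,"travel": [0,-1.7,-4.8],"rotation": [-3.5,0,0]},{"gripper": 15,"travel": [0,-1.7,-4.8],"rotation": [-3.5,0,0]},{"gripper": 15,"travel": [0,-1.7,-4.8],"rotation": [-3.5,0,0]}], newtons=40)

```text
t: 4.15
tcp_pos: [0.4587, 0.3271, 0.0968]
tool_rot: [0.608, 0.779, 0.12, 0.094]
force: [-0.1, -6.9, -1.3]
finger_gap: 0.25
```

Call:
send_rows(motion=[{"gripper": 15,"travel": [0,-1.7,-4.8],"rotation": [-3.5,0,0]},{"gripper": 15,"travel": [0,-1.7,-4.8],"rotation": [-3.5,0,0]},{"gripper": 15,"travel": [0,-1.7,-4.8],"rotation": [-3.5,0,0]},{"gripper": 15,"travel": [0,-1.7,-4.8],"rotation": [-3.5,0,0]},{"gripper": 15,"travel": [0,-1.7,-4.8],"rotation": [-3.5,0,0]},{"gripper": 15,"travel": [0,0,0],"rotation": [0,0,0]},{"gripper": 15,"travel": [0,0,0],"rotation": [0,0,0]}])

```text
t: 4.73
tcp_pos: [0.4522, 0.324, 0.1066]
tool_rot: [0.599, 0.766, 0.18, 0.149]
force: [-13.0, 15.1, -7.6]
finger_gap: 0.254
```

```bash
python3 -c "
from h import *
import cv2
a=manip.snapshot('top')[140:285,115:280];b=manip.snapshot('scene')[185:330,290:455]
cv2.imwrite('pics/l.png',cv2.resize(np.hstack([a,b])[...,::-1],None,fx=2.4,fy=2.4,interpolation=2))"
```

```text
(no output)
```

View pics/l.png

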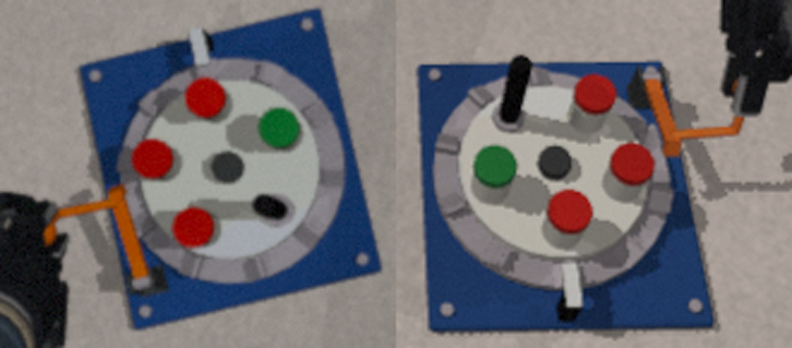

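Both views show the pawl arm raised off the wheel and the wheel unmoved. I'll release and back off.

Call:
send_rows(motion=[{"gripper": 60,"travel": [0,0,0],"rotation": [0,0,0]},{"gripper": 60,"travel": [0,0,0],"rotation": [0,0,0]},{"gripper": 60,"travel": [0,0,0],"rotation": [0,0,0]},{"gripper": 60,"travel": [0,0,0],"rotation": [0,0,0]},{"gripper": 60,"travel": [0,0,-10],"rotation": [0,0,0]},{"gripper": 60,"travel": [0,0,-20],"rotation": [0,0,0]},{"gripper": 60,"travel": [0,0,-25],"rotation": [0,0,0]},{"gripper": 60,"travel": [0,0,-25],"rotation": [0,0,0]},{"gripper": 60,"travel": [0,0,-25],"rotation": [0,0,0]},{"gripper": 60,"travel": [0,0,-25],"rotation": [0,0,0]},{"gripper": 60,"travel": [0,0,0],"rotation": [0,0,0]}])

```text
t: 5.75
tcp_pos: [0.3988, 0.3086, 0.2274]
tool_rot: [0.601, 0.763, 0.18, 0.156]
force: [-0.4, 0.3, 0.5]
finger_gap: 0.706
```

```bash
python3 -c "
from h import *
import cv2
s=manip.sense();print(s)
a=manip.snapshot('top')[140:285,115:280];b=manip.snapshot('scene')[185:330,290:455]
cv2.imwrite('pics/l2.png',cv2.resize(np.hstack([a,b])[...,::-1],None,fx=2.4,fy=2.4,interpolation=2))"
```

```text
{'t': 5.75, 'q': array([ 0.52847826,  0.27577297,  2.03994478, -0.4064027 ,  0.39881665,
        0.63245049]), 'qd': array([-0.01578004,  0.07673593,  0.00282383, -0.07043664, -0.06950113,
        0.07043017]), 'tau': array([  0.26263316, -28.15200627, -12.96516001,  -0.13761358,
        -0.93623595,  -0.28852791]), 'tcp_pos': array([0.39875465, 0.30861678, 0.22741004]), 'tool_rot': array([0.60054055, 0.76342579, 0.17960176, 0.15580539]), 'force': array([-0.39542624,  0.28220106,  0.48993653]), 'ft_torque': array([-0.02043774,  0.2264544 ,  0.00798722]), 'finger_gap': 0.706210189737577}
```

View pics/l2.png

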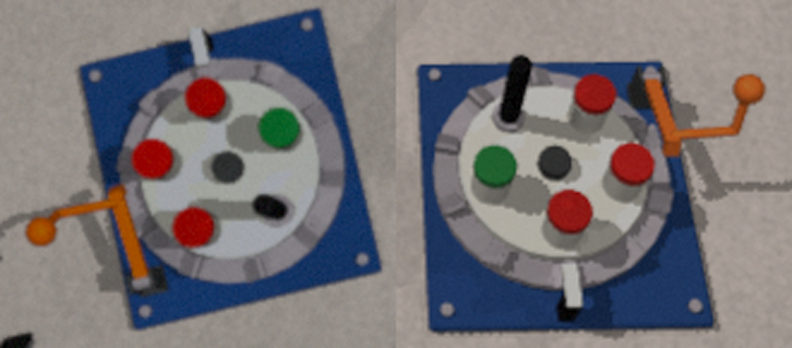

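```bash
cat >> h.py <<'E'
def rows2(P,yaw,n,g):
    s=manip.sense();p=s["tcp_pos"].copy();R=Ro.from_quat(s["tool_rot"])
    x=np.array([np.cos(yaw),np.sin(yaw),0]);z=np.array([0,0,-1.])
    G=Ro.from_matrix(np.c_[x,np.cross(z,x),z])
    rv=np.round(np.degrees((R.inv()*G).as_rotvec())/n,1)
    for k in range(n):
        t=np.round(R.inv().apply((np.array(P)-p)/(n-k))*1000)
        p=p+R.apply(t/1000);R=R*Ro.from_rotvec(np.radians(rv))
        print(t.tolist(),rv.tolist())
    print(p,R.as_matrix()[:,[0,2]].T)
E
python3 -c "
from h import *
def px(n,P):
    c=manip.calibration(n);T=c['cam_to_world'];q=T[:3,:3].T@(P-T[:3,3]);return q[:2]/q[2]*c['fx']+[c['cx'],c['cy']]
y=.249
def ball(a):
    x=-.08+.0918*np.cos(.512+a);return np.array([.507+x*np.cos(y)-.145*np.sin(y),.192+x*np.sin(y)+.145*np.cos(y),.045+.0918*np.sin(.512+a)])
for n,m in(('top',(132.1,236.7)),('scene',(436.7,222.1))):
    print(n,[(a,round(float(np.linalg.norm(px(n,ball(a))-m)),1)) for a in (.2,.3,.4,.45,.5,.55,.6)])
rows2((.4705,.147,.19),.88,12,60)"
```

```text
top [(0.2, 8.6), (0.3, 5.6), (0.4, 2.2), (0.45, 0.6), (0.5, 1.7), (0.55, 3.6), (0.6, 5.7)]
scene [(0.2, 10.5), (0.3, 5.9), (0.4, 1.2), (0.45, 1.5), (0.5, 3.8), (0.55, 6.2), (0.6, 8.6)]
[-14.0, 1.0, 4.0] [2.2, -0.9, 4.3]
[-14.0, 2.0, 4.0] [2.2, -0.9, 4.3]
[-14.0, 3.0, 4.0] [2.2, -0.9, 4.3]
[-14.0, 5.0, 5.0] [2.2, -0.9, 4.3]
[-13.0, 6.0, 4.0] [2.2, -0.9, 4.3]
[-13.0, 7.0, 4.0] [2.2, -0.9, 4.3]
[-12.0, 8.0, 4.0] [2.2, -0.9, 4.3]
[-11.0, 9.0, 4.0] [2.2, -0.9, 4.3]
[-10.0, 10.0, 4.0] [2.2, -0.9, 4.3]
[-10.0, 11.0, 4.0] [2.2, -0.9, 4.3]
[-9.0, 12.0, 4.0] [2.2, -0.9, 4.3]
[-7.0, 12.0, 4.0] [2.2, -0.9, 4.3]
[0.47078875 0.14714108 0.18980583] [[ 0.62797963  0.77822485  0.00276734]
 [-0.00568915  0.00814658 -0.99995063]]
```

The pawl measures about 0.44 rad in both views. Next is the post.

Call:
send_rows(motion=[{"gripper": 60,"travel": [-14,1,4],"rotation": [2.2,-0.9,4.3]},{"gripper": 60,"travel": [-14,2,4],"rotation": [2.2,-0.9,4.3]},{"gripper": 60,"travel": [-14,3,4],"rotation": [2.2,-0.9,4.3]},{"gripper": 60,"travel": [-14,5,5],"rotation": [2.2,-0.9,4.3]},{"gripper": 60,"travel": [-13,6,4],"rotation": [2.2,-0.9,4.3]},{"gripper": 60,"travel": [-13,7,4],"rotation": [2.2,-0.9,4.3]},{"gripper": 60,"travel": [-12,8,4],"rotation": [2.2,-0.9,4.3]},{"gripper": 60,"travel": [-11,9,4],"rotation": [2.2,-0.9,4.3]},{"gripper": 60,"travel": [-10,10,4],"rotation": [2.2,-0.9,4.3]},{"gripper": 60,"travel": [-10,11,4],"rotation": [2.2,-0.9,4.3]},{"gripper": 60,"travel": [-9,12,4],"rotation": [2.2,-0.9,4.3]},{"gripper": 60,"travel": [-7,12,4],"rotation": [2.2,-0.9,4.3]}])

```text
t: 6.85
tcp_pos: [0.4706, 0.1455, 0.1868]
tool_rot: [0.903, 0.429, -0.004, -0.005]
force: [-0.4, 0.9, 0.7]
finger_gap: 0.705
```

Call:
send_rows(motion=[{"gripper": 60,"travel": [0,0,0],"rotation": [0,0,0]},{"gripper": 60,"travel": [0,0,0],"rotation": [0,0,0]}])

```text
t: 7.02
tcp_pos: [0.4707, 0.1457, 0.1868]
tool_rot: [0.903, 0.431, -0.004, -0.005]
force: [-0.2, 0.8, -0.2]
finger_gap: 0.704
```

```bash
python3 -c "
from h import *
rows2((.4705,.147,.095),.88,5,60)
s=manip.sense();print(s['tcp_pos'],s['t'])"
```

```text
[0.0, 0.0, 18.0] [-0.1, 0.0, 0.1]
[0.0, 0.0, 18.0] [-0.1, 0.0, 0.1]
[0.0, -0.0, 19.0] [-0.1, 0.0, 0.1]
[1.0, -0.0, 18.0] [-0.1, 0.0, 0.1]
[0.0, -0.0, 19.0] [-0.1, 0.0, 0.1]
[0.47052078 0.14675012 0.09475345] [[ 6.36049413e-01  7.71643833e-01 -2.63432651e-03]
 [-4.28421598e-03  1.17503363e-04 -9.99990816e-01]]
[0.47065154 0.14566246 0.18675207] 7.0167
```

Call:
send_rows(motion=[{"gripper": 60,"travel": [0,0,18],"rotation": [0,0,0]},{"gripper": 60,"travel": [0,0,18],"rotation": [0,0,0]},{"gripper": 60,"travel": [0,0,18],"rotation": [0,0,0]},{"gripper": 60,"travel": [1,0,18],"rotation": [0,0,0]},{"gripper": 60,"travel": [0,0,18],"rotation": [0,0,0]},{"gripper": 10,"travel": [0,0,0],"rotation": [0,0,0]},{"gripper": 10,"travel": [0,0,0],"rotation": [0,0,0]},{"gripper": 10,"travel": [0,0,0],"rotation": [0,0,0]},{"gripper": 10,"travel": [0,0,0],"rotation": [0,0,0]},{"gripper": 10,"travel": [0,0,0],"rotation": [0,0,0]},{"gripper": 10,"travel": [0,0,0],"rotation": [0,0,0]},{"gripper": 10,"travel": [0,0,0],"rotation": [0,0,0]}], newtons=20)

```text
t: 8.02
tcp_pos: [0.4699, 0.1487, 0.0991]
tool_rot: [0.902, 0.432, -0.002, -0.005]
force: [-1.4, 2.5, 2.8]
finger_gap: 0.204
```

Call:
send_rows(motion=[{"gripper": 10,"travel": [0.2,5.1,0],"rotation": [0,0,-5]},{"gripper": 10,"travel": [0.2,5.1,0],"rotation": [0,0,-5]},{"gripper": 10,"travel": [0.2,5.1,0],"rotation": [0,0,-5]},{"gripper": 10,"travel": [0.2,5.1,0],"rotation": [0,0,-5]},{"gripper": 10,"travel": [0.2,5.1,0],"rotation": [0,0,-5]}])

```text
t: 8.43
tcp_pos: [0.4923, 0.1378, 0.0991]
tool_rot: [0.786, 0.618, -0.001, -0.006]
force: [-3.0, 5.9, 6.4]
finger_gap: 0.202
```

```bash
python3 -c "
from h import *
s=manip.sense();d=s['tcp_pos'][:2]-[.507,.192];print(s['force'],np.linalg.norm(d),np.arctan2(d[1],d[0])+1.257-.249,s['finger_gap'])"
```

```text
[-3.02028289  5.87895975  6.44546965] 0.056191651328267936 -0.8276617627443642 0.20220877163688256
```

Call:
send_rows(motion=[{"gripper": 10,"travel": [0.2,4.8,0],"rotation": [0,0,-4.8]},{"gripper": 10,"travel": [0.2,4.8,0],"rotation": [0,0,-4.8]},{"gripper": 10,"travel": [0.2,4.8,0],"rotation": [0,0,-4.8]},{"gripper": 10,"travel": [0.2,4.8,0],"rotation": [0,0,-4.8]},{"gripper": 10,"travel": [0.2,4.8,0],"rotation": [0,0,-4.8]},{"gripper": 10,"travel": [0.2,4.8,0],"rotation": [0,0,-4.8]},{"gripper": 10,"travel": [0.2,4.8,0],"rotation": [0,0,-4.8]},{"gripper": 10,"travel": [0.2,4.8,0],"rotation": [0,0,-4.8]},{"gripper": 10,"travel": [0.2,4.8,0],"rotation": [0,0,-4.8]},{"gripper": 10,"travel": [0,0,0],"rotation": [0,0,0]},{"gripper": 10,"travel": [0,0,0],"rotation": [0,0,0]}])

```text
t: 9.35
tcp_pos: [0.5341, 0.1439, 0.0991]
tool_rot: [0.505, 0.863, 0.001, -0.006]
force: [-2.6, 5.3, 6.9]
finger_gap: 0.205
```

```bash
python3 -c "
from h import *
s=manip.sense();d=s['tcp_pos'][:2]-[.507,.192];print(s['force'],np.linalg.norm(d),np.arctan2(d[1],d[0])+1.257-.249,s['finger_gap'])"
```

```text
[-2.62102911  5.29150484  6.94073682] 0.055240019103820114 -0.04964247236875463 0.20491840578116036
```

Call:
send_rows(motion=[{"gripper": 10,"travel": [0,2.5,0],"rotation": [0,0,-2.5]},{"gripper": 10,"travel": [0,0,0],"rotation": [0,0,0]},{"gripper": 60,"travel": [0,0,0],"rotation": [0,0,0]},{"gripper": 60,"travel": [0,0,0],"rotation": [0,0,0]},{"gripper": 60,"travel": [0,0,0],"rotation": [0,0,0]},{"gripper": 60,"travel": [0,0,0],"rotation": [0,0,0]},{"gripper": 60,"travel": [0,0,-15],"rotation": [0,0,0]},{"gripper": 60,"travel": [0,0,-25],"rotation": [0,0,0]},{"gripper": 60,"travel": [0,0,-30],"rotation": [0,0,0]},{"gripper": 60,"travel": [0,0,-30],"rotation": [0,0,0]},{"gripper": 60,"travel": [0,0,-30],"rotation": [0,0,0]},{"gripper": 60,"travel": [0,0,-15],"rotation": [0,0,0]}])

```text
t: 10.35
tcp_pos: [0.5395, 0.1428, 0.2464]
tool_rot: [0.486, 0.874, 0.002, -0.003]
force: [-0.4, 0.9, 0.2]
finger_gap: 0.702
```

Call:
send_rows(motion=[{"gripper": 60,"travel": [-30,0,0],"rotation": [0,0,0]},{"gripper": 60,"travel": [-30,0,0],"rotation": [0,0,0]},{"gripper": 60,"travel": [-30,0,0],"rotation": [0,0,0]},{"gripper": 60,"travel": [-30,0,0],"rotation": [0,0,0]},{"gripper": 60,"travel": [-30,0,0],"rotation": [0,0,0]},{"gripper": 60,"travel": [0,0,0],"rotation": [0,0,0]},{"gripper": 60,"travel": [0,0,0],"rotation": [0,0,0]}])

```text
t: 10.93
tcp_pos: [0.6173, 0.0138, 0.2406]
tool_rot: [0.487, 0.873, 0.001, -0.006]
force: [-0.2, -0.3, -0.2]
finger_gap: 0.706
```

```bash
python3 -c "
from h import *
import cv2
a=manip.snapshot('top')[140:285,115:280];b=manip.snapshot('scene')[185:330,290:455]
cv2.imwrite('pics/f.png',cv2.resize(np.hstack([a,b])[...,::-1],None,fx=2.4,fy=2.4,interpolation=2))"
```

```text
(no output)
```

View pics/f.png

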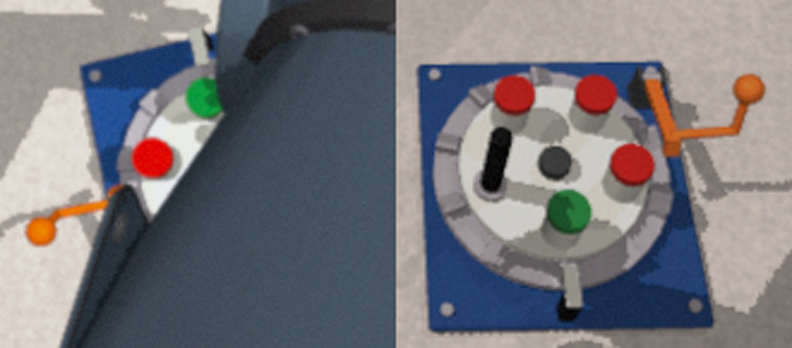

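The scene view shows the green cap at (569,212), in line with the pointer at (572,285). A red cap stood at that same pixel before the turn, so the wheel is at about 0.01 rad. The ball is still at (748,89), so the pawl hasn't moved.

```bash
python3 -c "
from station import manip
print(manip.sense()['force']);print(manip.sign_off())"
```

```text
[ 0.20283966 -0.72525521 -0.13289018]
the job is handed in; nothing more can be done
None
```

The blue carousel's green cup now stands at the white pointer with the pawl still up, and I handed the job in at about 11 s of the 45 s allowed.

- **Pawl:** I gripped the ball knob and lifted the pawl to about 0.44 rad, measured in both fixed cameras before the wheel was turned. The arm stopped the tilt at about 27° of the planned 35°, and the wrist force reached about 21 N during the lift. That is still well above the 0.25 rad needed.
- **Wheel:** I gripped the post, turned the wheel anticlockwise about 1.25 rad, then let go and backed away.
- **Last checks:** In the final picture the wheel is at about 0.01 rad and the ball had not moved since the lift. The wrist force was under 1 N with the gripper clear of everything. The arm blocked part of the top view, so the final wheel angle rests mainly on the scene camera.
- **Yellow carousel:** The tool only passed well above it and never went down near it.

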